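Clamp a sample vial with an edge thumbwheel

ROBOT

A 6-joint arm with a two-finger parallel gripper is mounted at the origin on a cart in front of the work surface, level with it; the furniture and walls round the work are solid. World frame = base frame: x ahead of the robot, y to its left, z up, the work surface at z = 0. Lengths are in m, angles in rad, forces in N, time in s.
With the tool pointing down it reaches from about 0.275 to 0.825 m from the base axis. Payload 4.9 kg.
Tool frame: the origin (TCP) lies midway between the tips of the shut fingers; the grasp point (between the pads) lies r.grasp_offset behind it (r.grasp_offset is the distance from the TCP to the grasp point, in m); z points along the fingers, y is the line along which they close (so a half turn about z gives the same grasp; the last joint's range is limited). The gripper opens to 85 mm and grips with 20 to 120 N. Pads are 22 mm wide; open, the fingers measure 114 mm over their backs; the gripper's body (76 mm by 85 mm) begins 54 mm behind the grasp point. The pads swing forward as they close: fully open they stand 13 mm farther back than shut.
Start: joints at [-1.264, 0.326, -0.193, 1.052, 0, 1.437], TCP at [0.235, -0.497, 0.231] pointing down, gripper open.
Joint ranges: [-2.65, 2.65], [-0.97, 1.79], [-1.3, 1.35], [-1.93, 2.1], [-1.47, 1.37], [-3.14, 3.14]. Speed limits (rad/s): [2.57, 2.57, 3.14, 3.14, 3.14, 3.14].

INTERFACE

Orientations are given as [roll, pitch, yaw] about the fixed x, y, z axes, in that order (R = Rz(yaw) Ry(pitch) Rx(roll)).
In Python, from bench import sense, capture, order, r gives the robot as it stands.
- The arm moves only by the tool move_arm, never from a script. Its argument "targets" is text: rows parted by semicolons, each of 6 numbers parted by spaces: the shift along the tool's x, y, z in units of 100 mm (1.0 is 100 mm), then the turn, a rotation vector about the tool's x, y, z in units of pi rad (1.0 is pi rad). In form: dx dy dz rx ry rz; .... A call has 1 to 20 rows; each row is the pose to reach, as a shift and turn from the pose commanded when the call began, along the tool's axes at that moment, turning the shorter way round; what a row does not reach only later rows make up. A row lasts 1/8 s, in which the tool goes at most 62.5 mm and 10.7 degrees, less where a joint would pass 70% of its speed; a pose out of reach is approached as far as the arm can. A call with a number of a shift or a turn outside -1 to 1 is refused whole. A call with a gripper value outside its range is refused whole. "jaw" is the finger opening in mm, from 0 to 85.4, set as the call begins (left out, the last holds). The fingers move at their own pace and stop on an object; "squeeze" is the grip in N (left out, the last holds). Time passes only in rows, so rows that repeat a pose let the fingers close. It gives the time, the measured TCP pose, the force, the opening and the grip force at its end, in the units of the state.
- sense(): the state, without advancing time (a new reading comes with each control period).
- capture(name): name is "side" or "top"; returns a dict with "color" (400x640x3 uint8, blue, green, red), "intrinsics" (3x3 intrinsics, pixels), "dist" ([k1, k2, p1, p2, k3] as OpenCV has them; the pictures are not rectified), "xyz" and "attitude" of the camera in the world. Camera axes: x right, y down, z forward; pixel columns grow to the right and rows downward; lengths in m; the calibration is good to about 2 mm. A picture is of the moment at which its call begins. There is no depth.
- order.hand_in(): hands the job in; it is judged then, once.
The state is a dict: "t": time; "joint_positions": joint angles; "qd": joint speeds; "joint_torque": joint torques, N m; "ee_pos": TCP position; "tcp_rot": TCP orientation; "force": force on the tool from outside, world axes, zero at the start; "torque": the same for the moment, N m; "gripper_width": finger opening in m; "finger_force": force on a finger pad.
Only numpy, scipy, OpenCV 4.12 (cv2) and the standard library are available. Lean on these libraries where they do the work, as an engineer would, in place of code of your own. Each camera call takes 0.05 s, during which the arm holds its last target. There are 200 camera calls.

TASK

Stand the loose sample vial upright on the plate of the vial clamp, centred between the open jaw and the V-block, and let go of it. Then, with one fingertip on the exposed edge of the sunk thumbwheel, gently roll the wheel until the jaw holds the vial snugly in the V-block. Do not press hard on the wheel, overtighten on the glass or push the jaw itself, and leave the things around undisturbed.

Things in the scene. Friction and masses are not known exactly. Their poses are not given: they have to be found in the camera images.
- vial_clamp: vial clamp, fixed by its dark foot 164 x 80 mm; origin under it on the bench, z up. On it a sprung steel plate (x -88 to +72, y -38 to +38 mm), top 21 mm above the bench. On the plate along +x: grey wheel housing (x -84 to -20, y -34 to +34, top 53 mm above the bench), jaw, V-block (x 42 to 65, y -13 to +13, top 51 mm). Beyond y = +-13 beside jaw, vial and V-block room is left for fingers
- vial: loose glass sample vial with black screw cap, 27 mm diameter, 50 mm tall, about 18 g; origin at the centre of its underside, z up. Grasp the body
- vial_stand (a point): point on the top of the plate (21 mm above the bench), midway between the open jaw and the V-block, where the vial's underside is to be stood: about 5 mm of room to the jaw and 5 mm to the V-block. Its axes are those of the clamp
- vial_seat (a point): point on the top of the plate where the centre of the vial's underside comes to rest once the jaw has pushed the vial squarely into the V-block (5.5 mm further along the clamp's +x than vial_stand)
- wheel_top (a point): topmost point of the thumbwheel's rim when not pressed, mid-width, 57 mm above the bench and 4 mm above the housing. Dragging the rim here along the clamp's +x (towards the jaw) moves the jaw along +x, 0.35 mm per mm of rim travel; the wheel stays where it is left, so it can be rolled in several strokes
- thumbwheel: black knurled disc, 40 mm diameter, 14 mm wide, origin at its centre, axis along the clamp's y; only 4 mm of its edge stand out. The whole clamp head springs down 1 mm per 8 N pressed, 3 mm at most; over 16 N harms the axle. Fingertip friction about 1: a light touch slips. Rolling drag 2 to 2.5 N with the jaw free; it climbs once the vial is held: at 4.5 N drag the jaw grips with 5 to 8 N
- jaw: steel jaw with rubber face, driven only by the thumbwheel; block 26 mm wide (y), from 0.3 to 29 mm above the plate; origin on the plate's top, 11.5 mm behind its face. Slides along the clamp's +x: origin at clamp x = 0 when fully open (start), about 10 mm when it holds the vial, 15.4 mm at its end. More than 16 N would break the vial
- jaw_face (a point): centre of the jaw's face, 36 mm above the bench; moves with the jaw
- tape_roll: bystander: roll of black tape, 93 mm diameter, 19 mm high, origin under its centre
- petri_dish: bystander: clear dish, 89 mm diameter, 14 mm high, origin under its centre
- end_plate: bystander: loose steel plate 92 x 92 x 11 mm, origin under its centre
- blue_bin: bystander: small open bin 87 x 112 x 62 mm, origin under its centre
- tweezers: bystander: tweezers 130 mm long, lying, origin under its centre
Not all that is in view belongs to the job. What is shaped like the vial but green is not meant.

How it is judged:
On the way, in this order (a step that is already met when the one before it is completed fails the run):
1. the vial stands upright and released on the plate between jaw and V-block, the jaw still open (horizontal distance between vial and vial_seat below 0.013 m and z of vial in the frame of vial_seat below 0.003 m and angle between vial's own z axis and vertical below 0.1 rad and contact force between vial and the fingers below 0.05 N and x of jaw_face in the frame of vial_clamp below 0.0155 m), for 0.2 s.
2. the thumbwheel is rolled by a fingertip and the jaw advances (contact force between thumbwheel and the fingers above 0.5 N and x of jaw_face in the frame of vial_clamp above 0.0165 m), for 0.05 s.
At the end, for the whole second after the job is handed in: The vial stands upright on the plate (within 0.08 rad and 3 mm of height), within 5 mm of its seat against the V-block, at rest, and the jaw presses on it with more than 1.5 N (contact force between jaw and vial above 1.5 N and horizontal distance between vial and vial_seat below 0.005 m and z of vial in the frame of vial_seat below 0.003 m and angle between vial's own z axis and vertical below 0.08 rad and linear speed of vial below 0.01 m/s); the robot touches nothing.
It fails at once if the thumbwheel is pressed with more than 16 N (contact force between thumbwheel and anything else above 16 N).
It fails at once if the vial is overtightened: the jaw presses it with more than 16 N (contact force between jaw and vial above 16 N).
It fails at once if the jaw itself is pushed by the robot with more than 5 N (contact force between jaw and the fingers above 5 N or contact force between jaw and the arm above 5 N).
It fails at once if the vial is tipped over (angle between vial's own z axis and vertical above 0.7 rad).
It fails at once if a bystander is moved more than 30 mm (distance of any of tape_roll, petri_dish, end_plate, blue_bin, tweezers from where it was at the start of the episode above 0.03 m).
It also fails if it takes over 58 s, if anything falls off the work surface, if the arm or the gripper's body presses on something with over 40 N, if the wrist force passes 120 N, or if a joint passes its speed limit or range.

## Working session

There is one attempt and no reset: what is moved stays moved. The work goes in short steps, Python scripts to look and compute and a tool call to move; the robot and the scene stay as the last step left them, time stands still between calls to the robot, and variables do not carry over. Pictures are saved under pics/ and viewed, at most 10 in all, crops included, and the job is handed in when it is done.

Besides the shell and the picture viewer there is one more tool, called after "Emit:" by a JSON object that holds its "method" and its "body", one argument or row to a line. move_arm: Moves the arm, as the interface text tells. Shifts and turns lie within -1 to 1; 1 stands for 100 mm of shift or pi rad of turn. Its arguments: {"type":"object","properties":{"targets":{"type":"string"},"jaw":{"type":"number"},"squeeze":{"type":"number"}},"required":["targets"]}

```bash
mkdir -p pics; cat > h.py <<'E'
import numpy as np, cv2
from scipy.spatial.transform import Rotation as R
from bench import sense, capture, order, r
def cam(n):
    c=capture(n); a=np.array(c["attitude"],float)
    c["R"]=a if a.shape==(3,3) else R.from_euler('xyz',a).as_matrix()
    return c
def ray(c,uv):
    K=np.array(c["intrinsics"],float);d=np.array(c["dist"],float)
    p=cv2.undistortPoints(np.array([[uv]],float),K,d)[0,0]
    return np.array(c["xyz"]),c["R"]@np.array([p[0],p[1],1])
def onz(c,uv,z):
    o,d=ray(c,uv); return o+d*(z-o[2])/d[2]
def proj(c,P):
    Rc=c["R"].T; t=-Rc@np.array(c["xyz"],float)
    return cv2.projectPoints(np.array(P,float).reshape(-1,3),cv2.Rodrigues(Rc)[0],t,np.array(c["intrinsics"],float),np.array(c["dist"],float))[0][:,0]
E
python3 - <<'E'
from h import *
import pickle
for n in("side","top"):
    c=cam(n); pickle.dump(c,open(n+"0.pkl","wb")); cv2.imwrite(f"pics/{n}0.png",c["color"]); print(n,c["xyz"],c["attitude"],c["intrinsics"])
s=sense();print(s["ee_pos"],s["tcp_rot"],s["force"],s["gripper_width"],r.grasp_offset)
E
```

```text
side [ 0.24526989 -0.85009061  0.63464763] [-2.15674406 -0.01969674 -0.28642615] [[374.8762188    0.         319.78385203]
 [  0.         374.8762188  200.44503434]
 [  0.           0.           1.        ]]
top [ 0.3679337  -0.05909267  1.27604704] [-3.04292266  0.00765384 -1.56748806] [[472.81595089   0.         323.73101287]
 [  0.         472.81595089 192.81253166]
 [  0.           0.           1.        ]]
[ 0.23454074 -0.49691     0.23057049] [-3.14004896e+00 -2.35465651e-04  4.40816114e-01] [ 0.16492013 -0.05143604 -0.9006663 ] 0.08554314103188472 0.0187
```

View pics/top0.png

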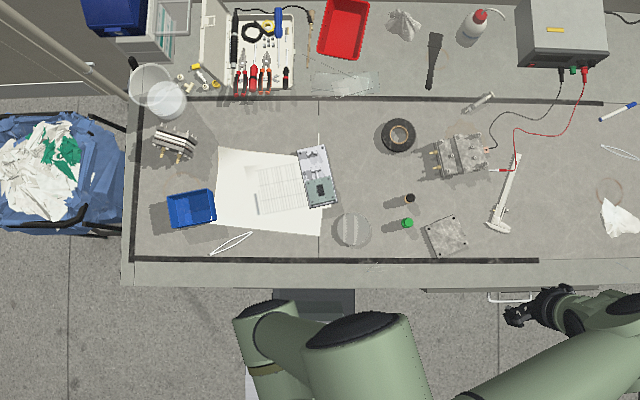

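View pics/side0.png

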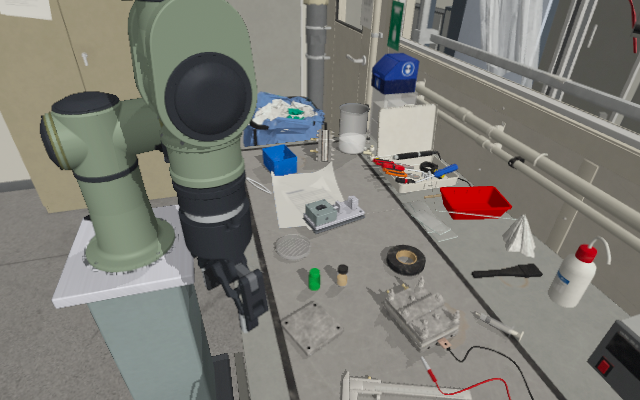

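Top view: the black-capped vial is near (409,198) and the green look-alike near (407,223). The black-capped one is the vial meant, because the task rules out green. The clamp is at about (318,176), with the housing low and the V-block up. An enlarged crop will confirm this.

```bash
python3 - <<'E'
from h import *
import pickle
t=pickle.load(open("top0.pkl","rb"))["color"];s=pickle.load(open("side0.pkl","rb"))["color"]
a=cv2.resize(t[138:218,290:350],None,fx=6.6,fy=6.6,interpolation=cv2.INTER_CUBIC)[:528]
b=cv2.resize(s[185:235,295:370],None,fx=5.2,fy=5.2,interpolation=cv2.INTER_CUBIC)
c=cv2.resize(s[255:300,295:370],None,fx=5.2,fy=5.2,interpolation=cv2.INTER_CUBIC)
im=np.zeros((528,396+390,3),np.uint8);im[:,:396]=a;im[:260,396:]=b[:,:390];im[270:270+234,396:]=c
cv2.imwrite("pics/crop0.png",im)
E
```

```text
(no output)
```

View pics/crop0.png

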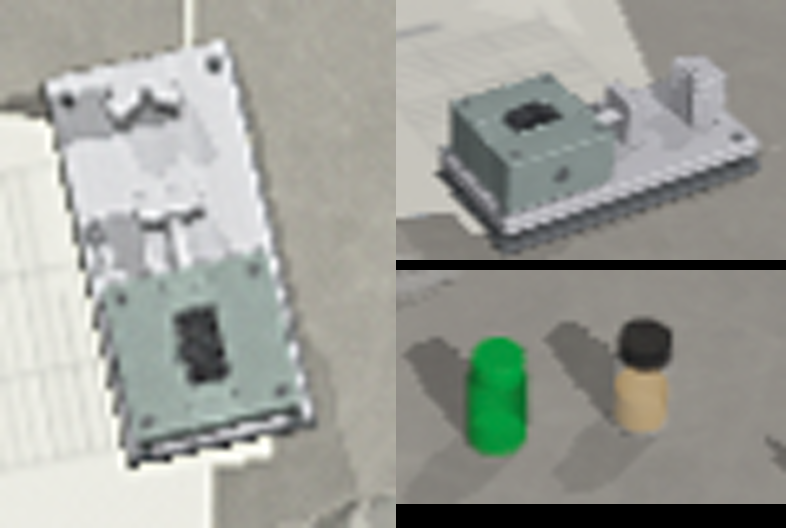

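The crop confirms the vial: black cap on an amber body, side (342,275). Clamp crop: wheel at crop (202,345), jaw at (170,215), V-block at (145,105). Next I fit the poses.

```bash
python3 - <<'E'
from h import *
import pickle
from scipy.optimize import least_squares
t=pickle.load(open("top0.pkl","rb"));s=pickle.load(open("side0.pkl","rb"))
T=lambda p:(p[0]/6.6+290-.42,p[1]/6.6+138-.42); S=lambda p:((p[0]-396)/5.2+295-.4,p[1]/5.2+185-.4)
tp=[((45,86),(72,38,21)),((226,40),(72,-38,21)),((105,288),(-20,34,53)),((263,252),(-20,-34,53)),((137,440),(-84,34,53)),((298,400),(-84,-34,53)),((202,345),(-52,0,56))]
sp=[((450,103),(-84,34,53)),((553,75),(-20,34,53)),((613,128),(-20,-34,53)),((512,160),(-84,-34,53)),((760,150),(72,-38,21)),((503,236),(-88,-38,21))]
def W(q,L): 
    L=np.array(L,float)/1000; c,n=np.cos(q[2]),np.sin(q[2])
    return np.c_[q[0]+c*L[:,0]-n*L[:,1],q[1]+n*L[:,0]+c*L[:,1],L[:,2]]
def f(q,full=0):
    a=(proj(t,W(q,[x[1] for x in tp]))-[T(x[0]) for x in tp]); b=(proj(s,W(q,[x[1] for x in sp]))-[S(x[0]) for x in sp])
    return (a,b) if full else np.r_[a.ravel(),b.ravel()]
o=least_squares(f,[.4,-.05,.2],loss='soft_l1');print(o.x);a,b=f(o.x,1);print(a.round(1).tolist(),b.round(1).tolist())
# vial: cap top in top view, silhouette in side
hsv=t["color"].astype(int)
m=(hsv[188:206,400:418].max(2)<60);v,u=np.nonzero(m);print(u.mean()+400,v.mean()+188,u.min()+400,u.max()+400,v.min()+188,v.max()+188)
print("top",onz(t,(u.mean()+400,v.mean()+188),.045))
# side: cap top centre crop (645,328) , bottom centre (640,420)
S2=lambda p:((p[0]-396)/5.2+295-.4,(p[1]-270)/5.2+255-.4)
print("side",onz(s,S2((645,331)),.05),onz(s,S2((640,420)),.0))
print(W(o.x,[(26.5,0,21),(-52,0,57)]))
E
```

```text
[ 0.54744813 -0.02890781  0.23237932]
[[0.1, -0.9], [0.2, -0.3], [-0.5, -0.4], [1.0, -0.8], [0.2, 0.5], [1.3, 0.6], [0.3, -0.2]] [[-0.9, -1.1], [-0.7, -1.7], [0.4, 0.2], [-0.8, 0.6], [-0.3, -2.8], [0.2, -3.1]]
409.42424242424244 197.3939393939394 406 413 194 201
top [ 0.47827575 -0.27389946  0.045     ]
side [ 0.47910373 -0.27658126  0.05      ] [ 0.47829016 -0.28032587  0.        ]
[[ 0.57323584 -0.02280503  0.021     ]
 [ 0.49684583 -0.04088308  0.057     ]]
```

```bash
cat >> h.py <<'E'
C=np.array([.5474,-.0289]);YAW=.232
def clamp(x,y,z):
    c,n=np.cos(YAW),np.sin(YAW); return np.array([C[0]+c*x-n*y,C[1]+n*x+c*y,z])
def go(P,yaw=YAW,tilt=0):
    s=sense();R0=R.from_euler('xyz',s["tcp_rot"]);Rt=R.from_euler('xyz',[np.pi,0,yaw])*R.from_euler('y',tilt)
    print((R0.inv().apply(np.array(P)-s["ee_pos"])/.1).round(3),((R0.inv()*Rt).as_rotvec()/np.pi).round(4))
E
python3 -c "
from h import *
go([.4785,-.2755,.15]);go([.4785,-.2755,.0055])"
```

```text
[ 3.151 -0.96   0.808] [-0.0005 -0.      0.0665]
[ 3.151 -0.958  2.253] [-0.0005 -0.      0.0665]
```

Emit:
{"method": "move_arm", "body": {
  "targets": "0.5 -0.15 0 0 0 0.03; 1 -0.3 0 -0.0005 0 0.0665; 1 -0.3 0 -0.0005 0 0.0665",
  "jaw": 55,
  "squeeze": 20
}}

```text
t: 0.48
ee_pos: [0.3141, -0.4251, 0.2309]
tcp_rot: [3.142, -0.0, 0.237]
force: [-0.3, -0.9, 0.6]
gripper_width: 0.055
finger_force: 0.0
```

```bash
python3 -c "
from h import *
go([.4785,-.2755,.12])"
```

```text
[ 1.949 -1.069  1.11 ] [ 0.     -0.0001  0.0015]
```

Emit:
{"method": "move_arm", "body": {
  "targets": "0.5 -0.28 0.2 0 0 0.0015; 0.97 -0.53 0.5 0 0 0.0015; 0.97 -0.53 0.5 0 0 0.0015"
}}

```text
t: 0.85
ee_pos: [0.3948, -0.3507, 0.1787]
tcp_rot: [-3.138, 0.002, 0.232]
force: [-1.1, -0.0, -0.1]
gripper_width: 0.0548
finger_force: 0.0
```

Emit:
{"method": "move_arm", "body": {
  "targets": "0.5 -0.28 0.2 0 0 0; 0.97 -0.53 0.55 0 0 0; 0.97 -0.53 0.55 0 0 0; 0.97 -0.53 0.55 0 0 0"
}}

```text
t: 1.35
ee_pos: [0.4767, -0.2816, 0.1264]
tcp_rot: [3.139, 0.0, 0.227]
force: [0.3, 1.2, 0.3]
gripper_width: 0.0549
finger_force: 0.0
```

```bash
python3 -c "
from h import *
go([.4785,-.2755,.12]); go([.4785,-.2755,.0055])
a=cam('side')
cv2.imwrite('pics/a.png',cv2.resize(a['color'][185:325,230:400],None,fx=4,fy=4))"
```

```text
[ 0.031 -0.056  0.063] [ 0.0007  0.0002 -0.0017]
[ 0.032 -0.058  1.208] [ 0.0007  0.0002 -0.0017]
```

View pics/a.png

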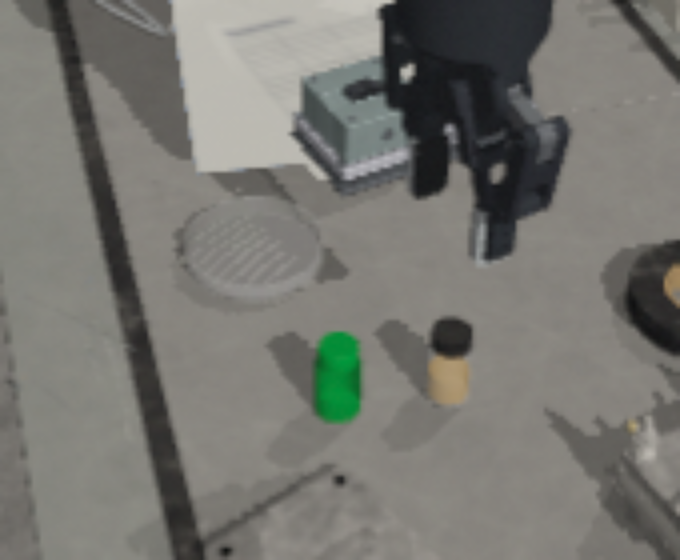

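The crop shows the open fingers with tips around (430,190) and (490,255), straight above the vial at (450,365). Descending.

Emit:
{"method": "move_arm", "body": {
  "targets": "0.03 -0.06 0.3 0 0 -0.0017; 0.03 -0.06 0.6 0 0 -0.0017; 0.03 -0.06 0.9 0 0 -0.0017; 0.03 -0.06 0.9 0 0 -0.0017"
}}

```text
t: 1.9
ee_pos: [0.4768, -0.2747, 0.0353]
tcp_rot: [-3.141, 0.002, 0.23]
force: [0.2, 1.8, 0.1]
gripper_width: 0.0546
finger_force: 0.0
```

```bash
python3 -c "
from h import *
go([.4785,-.2755,.0055])"
```

```text
[0.015 0.012 0.298] [-0.0001  0.0006 -0.0006]
```

Emit:
{"method": "move_arm", "body": {
  "targets": "0.015 0.01 0.15 0 0.0006 0; 0.015 0.01 0.3 0 0.0006 0; 0.015 0.01 0.3 0 0.0006 0; 0.015 0.01 0.3 0 0.0006 0"
}}

```text
t: 2.4
ee_pos: [0.4806, -0.2747, 0.0063]
tcp_rot: [3.14, -0.002, 0.233]
force: [0.5, -0.2, 0.4]
gripper_width: 0.0551
finger_force: 0.0
```

Emit:
{"method": "move_arm", "body": {
  "targets": "0 0 0 0 0 0; 0 0 0 0 0 0; 0 0 0 0 0 0; 0 0 0 0 0 0; 0 0 0 0 0 0; 0 0 0 0 0 0; 0 0 0 0 0 0; 0 0 0 0 0 0",
  "jaw": 22,
  "squeeze": 20
}}

```text
t: 3.4
ee_pos: [0.4809, -0.2749, 0.0066]
tcp_rot: [3.139, -0.003, 0.233]
force: [-1.7, 0.8, 6.3]
gripper_width: 0.026
finger_force: 21.7
```

```bash
python3 -c "
from h import *
s=sense();print(s['ee_pos'],s['tcp_rot'])
a=cam('side')
cv2.imwrite('pics/b.png',cv2.resize(a['color'][185:325,230:400],None,fx=4,fy=4))"
```

```text
[ 0.48086866 -0.27492459  0.00662946] [ 3.13944875e+00 -2.70471137e-03  2.32531621e-01]
```

View pics/b.png

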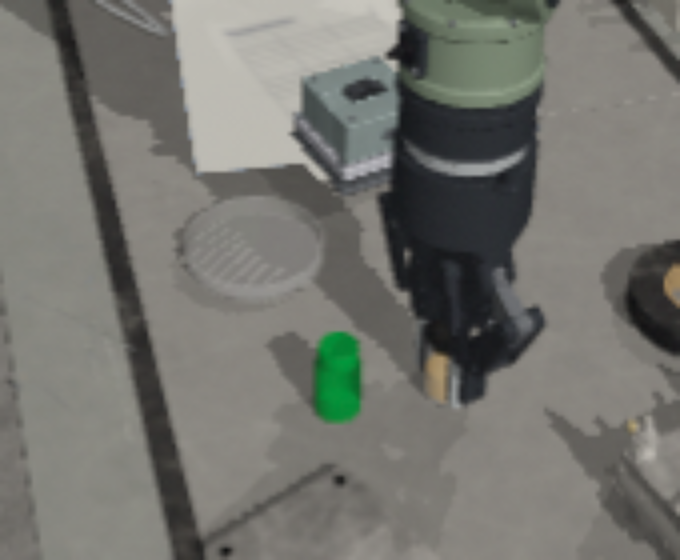

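Emit:
{"method": "move_arm", "body": {
  "targets": "0 0 -0.3 0 0 0; 0 0 -0.7 0 0 0; 0 0 -1 0 0 0; 0.2 -0.3 -1 0 0 0; 0.4 -0.7 -1 0 0 0; 0.6 -1 -1 0 0 0; 0.6 -1 -1 0 0 0"
}}

```text
t: 4.32
ee_pos: [0.5157, -0.1613, 0.1058]
tcp_rot: [3.141, -0.001, 0.236]
force: [-0.3, -0.7, 0.3]
gripper_width: 0.0262
finger_force: 21.1
```

```bash
python3 -c "
from h import *
go(clamp(.0297,0,.105))"
```

```text
[ 0.915 -1.211  0.008] [ 0.0002 -0.0005  0.0014]
```

Emit:
{"method": "move_arm", "body": {
  "targets": "0.3 -0.35 0 0 0 0; 0.6 -0.7 0 0 0 0; 0.9 -1 0 0 0 0; 0.9 -1 0 0 0 0"
}}

```text
t: 4.82
ee_pos: [0.5812, -0.0441, 0.1058]
tcp_rot: [3.14, -0.002, 0.236]
force: [-0.6, 0.1, 0.3]
gripper_width: 0.0259
finger_force: 21.1
```

```bash
python3 -c "
from h import *
go(clamp(.0297,0,.105))"
```

```text
[ 0.004 -0.226  0.008] [ 0.0006 -0.0008  0.0011]
```

Emit:
{"method": "move_arm", "body": {
  "targets": "0.01 -0.12 0 0 0 0.0005; 0.02 -0.225 0.15 0 0 0.001; 0.02 -0.225 0.25 0 0 0.001; 0.02 -0.225 0.25 0 0 0.001; 0.02 -0.225 0.25 0 0 0.001"
}}

```text
t: 5.45
ee_pos: [0.577, -0.0236, 0.081]
tcp_rot: [3.14, -0.002, 0.229]
force: [0.2, -0.3, -0.8]
gripper_width: 0.0256
finger_force: 21.1
```

```bash
python3 -c "
from h import *
import pickle
go(clamp(.0297,0,.028))
a=cam('side');b=cam('top');pickle.dump((a,b),open('c.pkl','wb'))
# reproject references: vial axis points if held at TCP x-2mm
s=sense();v=R.from_euler('xyz',s['tcp_rot']).apply([-.002,0,0])+s['ee_pos'];print(s['ee_pos'])
im=np.hstack([cv2.resize(a['color'][150:240,290:370],None,fx=5,fy=5,interpolation=2),cv2.resize(b['color'][138:228,285:355],None,fx=5,fy=5,interpolation=2)])
print(proj(a,[v+[0,0,-.0066],v+[0,0,.0434]]).round(1))
cv2.imwrite('pics/c.png',im)"
```

```text
[-0.004 -0.017  0.53 ] [ 0.0005 -0.0006 -0.001 ]
[ 0.57732776 -0.02350113  0.08143496]
[[345.6 192.5]
 [346.7 177. ]]
```

View pics/c.png

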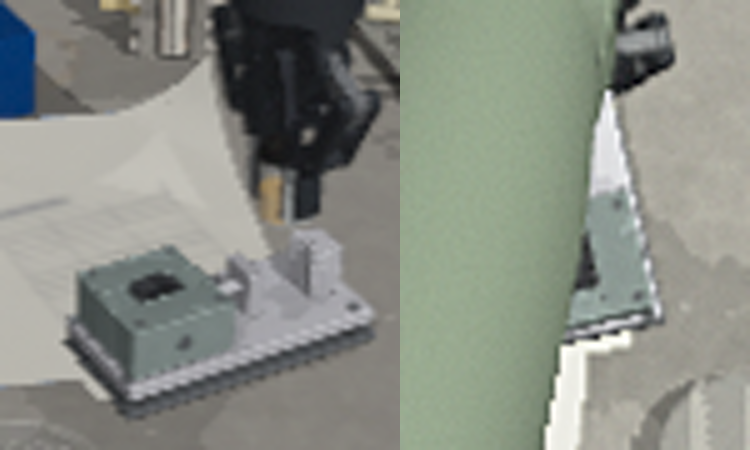

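The left half of c.png shows the held vial at (275,195), its bottom left edge about (260,218), above the gap between jaw (240,275) and V-block (318,260). I check its position against the clamp in the same camera.

```bash
python3 -c "
from h import *
import pickle
a,b=pickle.load(open('c.pkl','rb'));s0=pickle.load(open('side0.pkl','rb'))
for r_ in(188,190,192): print(r_,a['color'][r_,337:356].tolist())
for r_ in(276,280): print(r_,s0['color'][r_,334:352].tolist())
for off in(-.003,0,.003):
    v=R.from_euler('xyz',[np.pi,0,.23]).apply([off,0,0])+[.5773,-.0235,.0814]
    t=np.linspace(0,2*np.pi,73)
    P=v+np.c_[.0135*np.cos(t),.0135*np.sin(t),0*t+.0034]; q=proj(a,P); print(off,q[:,0].min(),q[:,0].max(),q[:,1].mean())
for X in((.4785,-.2755),):
    P=np.array([*X,.015])+np.c_[.0135*np.cos(t),.0135*np.sin(t),0*t]; q=proj(s0,P); print(X,q[:,0].min(),q[:,0].max(),q[:,1].mean())
    P[:,2]=0;q=proj(s0,P);print('bottom row',q[:,1].max());
"
```

```text
188 [[175, 183, 185], [175, 183, 185], [133, 139, 140], [69, 69, 71], [65, 68, 71], [82, 107, 123], [94, 130, 153], [101, 139, 162], [92, 126, 145], [81, 91, 99], [131, 131, 128], [100, 100, 97], [45, 43, 41], [46, 42, 38], [48, 44, 39], [46, 42, 38], [49, 45, 41], [95, 98, 99], [119, 124, 127]]
190 [[174, 183, 185], [175, 183, 185], [153, 161, 163], [128, 134, 137], [103, 112, 118], [92, 112, 124], [99, 126, 143], [107, 139, 156], [96, 125, 143], [93, 101, 107], [146, 146, 142], [103, 103, 99], [37, 35, 32], [45, 42, 38], [47, 43, 39], [49, 45, 40], [50, 45, 42], [113, 117, 119], [126, 131, 134]]
192 [[174, 182, 184], [174, 182, 184], [175, 182, 184], [153, 159, 162], [117, 126, 132], [96, 118, 130], [99, 129, 145], [106, 139, 158], [87, 110, 127], [90, 94, 97], [146, 146, 143], [103, 101, 98], [37, 36, 34], [46, 42, 40], [46, 42, 40], [46, 43, 40], [62, 62, 62], [113, 117, 120], [123, 129, 132]]
276 [[101, 107, 108], [101, 106, 108], [101, 105, 107], [100, 133, 154], [106, 147, 171], [114, 153, 176], [118, 157, 180], [121, 160, 182], [124, 161, 184], [123, 161, 183], [122, 159, 182], [117, 156, 179], [109, 149, 173], [133, 146, 155], [138, 144, 147], [137, 144, 147], [137, 144, 146], [138, 144, 148]]
280 [[99, 104, 106], [100, 105, 107], [99, 105, 109], [99, 117, 129], [106, 131, 149], [113, 145, 164], [119, 155, 176], [121, 159, 181], [124, 162, 183], [124, 162, 184], [125, 162, 185], [123, 161, 183], [107, 146, 169], [134, 145, 153], [139, 145, 148], [136, 143, 146], [137, 143, 147], [136, 143, 146]]
-0.003 340.6437486902335 350.35600147301284 189.6131789917596
0 341.55456679408974 351.2557843662831 189.34756752162056
0.003 342.46316331152707 352.1533619360447 189.08260660898924
(0.4785, -0.2755) 335.367619161396 347.15934335841337 277.30076267801013
bottom row 286.2806295001369
```

Emit:
{"method": "move_arm", "body": {
  "targets": "0.014 -0.016 0.1 0 0 -0.001; 0.014 -0.016 0.2 0 0 -0.001; 0.014 -0.016 0.3 0 0 -0.001; 0.014 -0.016 0.4 0 0 -0.001; 0.014 -0.016 0.48 0 0 -0.001; 0.014 -0.016 0.51 0 0 -0.001; 0.014 -0.016 0.51 0 0 -0.001; 0.014 -0.016 0.51 0 0 -0.001"
}}

```text
t: 6.55
ee_pos: [0.5784, -0.0213, 0.0305]
tcp_rot: [3.14, -0.003, 0.233]
force: [-0.0, -0.7, 0.8]
gripper_width: 0.0264
finger_force: 21.1
```

```bash
python3 -c "
from h import *
go(clamp(.0317,0,.028))
a=cam('side')
cv2.imwrite('pics/d.png',cv2.resize(a['color'][165:240,300:370],None,fx=7,fy=7,interpolation=2))"
```

```text
[-0.002  0.002  0.025] [ 0.0006 -0.0009  0.0002]
```

View pics/d.png

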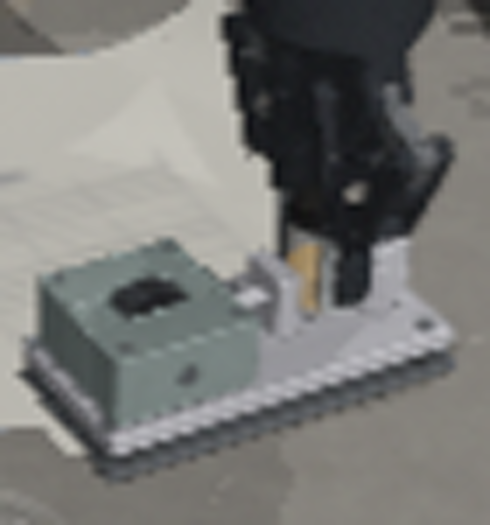

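The vial at (305,280) sits between the jaw at (285,295) and the V-block at (390,270). Last 2.5 mm, then release.

Emit:
{"method": "move_arm", "body": {
  "targets": "0 0 0.012 0 0 0; 0 0 0.02 0 0 0; 0 0 0.025 0 0 0; 0 0 0.025 0 0 0"
}}

```text
t: 7.1
ee_pos: [0.5781, -0.0213, 0.0277]
tcp_rot: [3.14, -0.002, 0.233]
force: [-0.3, 0.4, 0.1]
gripper_width: 0.0258
finger_force: 21.2
```

Emit:
{"method": "move_arm", "body": {
  "targets": "0 0 0 0 0 0; 0 0 0 0 0 0; 0 0 0 0 0 0; 0 0 0 0 0 0; 0 0 0 0 0 0; 0 0 0 0 0 0",
  "jaw": 42
}}

```text
t: 7.85
ee_pos: [0.578, -0.0213, 0.0276]
tcp_rot: [3.14, -0.002, 0.232]
force: [-0.3, 0.1, -0.0]
gripper_width: 0.0424
finger_force: 0.0
```

Emit:
{"method": "move_arm", "body": {
  "targets": "0 0 -0.1 0 0 0; 0 0 -0.4 0 0 0; 0 0 -0.8 0 0 0; 0 0 -1 0 0 0; 0 0 -1 0 0 0"
}}

```text
t: 8.48
ee_pos: [0.5795, -0.0214, 0.13]
tcp_rot: [3.138, -0.006, 0.233]
force: [0.1, 0.7, -0.3]
gripper_width: 0.0417
finger_force: 0.0
```

Emit:
{"method": "move_arm", "body": {
  "targets": "-0.4 0 -0.1 0 0 0; -0.8 0 -0.1 0 0 0; -0.95 0 -0.1 0 0 0; -0.95 0 -0.1 0 0 0; -0.95 0 -0.1 0 0 0",
  "jaw": 0
}}

```text
t: 9.1
ee_pos: [0.4868, -0.0431, 0.1374]
tcp_rot: [3.14, -0.003, 0.233]
force: [0.2, 0.3, -0.0]
gripper_width: 0.0001
finger_force: 0.0
```

```bash
python3 -c "
from h import *
s=sense();print(s['gripper_width'],s['force'])
go(clamp(-.060,0,.065));go(clamp(-.052,0,.057))
a=cam('side')
cv2.imwrite('pics/e.png',cv2.resize(a['color'][140:240,290:380],None,fx=6,fy=6,interpolation=2))"
```

```text
5.181080473616469e-05 [ 0.1906052   0.27321792 -0.02041397]
[ 0.02  -0.001  0.724] [ 0.0006 -0.0011  0.0002]
[ 0.1   -0.001  0.805] [ 0.0006 -0.0011  0.0002]
```

View pics/e.png

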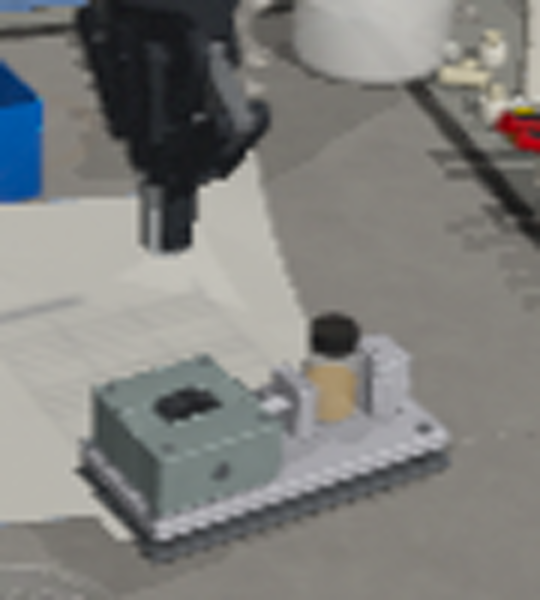

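The vial stands upright and released at (335,375), between jaw (300,400) and V-block (390,375). The shut fingertips are above the wheel at (190,403). Approaching the wheel.

Emit:
{"method": "move_arm", "body": {
  "targets": "0.02 0 0.25 0.0006 -0.001 0; 0.02 0 0.5 0.0006 -0.001 0; 0.02 0 0.7 0.0006 -0.001 0; 0.02 0 0.74 0.0006 -0.001 0; 0.02 0 0.74 0.0006 -0.001 0; 0.02 0 0.74 0.0006 -0.001 0"
}}

```text
t: 9.9
ee_pos: [0.4884, -0.0428, 0.0642]
tcp_rot: [3.141, -0.0, 0.233]
force: [1.0, -0.6, 0.4]
gripper_width: 0.0001
finger_force: 0.0
```

Emit:
{"method": "move_arm", "body": {
  "targets": "0 0 0.01 0 0 0; 0 0 0.02 0 0 0; 0 0 0.03 0 0 0; 0 0 0.035 0 0 0; 0 0 0.035 0 0 0; 0 0 0.035 0 0 0"
}}

```text
t: 10.65
ee_pos: [0.4875, -0.0427, 0.0599]
tcp_rot: [-3.141, 0.001, 0.232]
force: [-0.4, 0.3, -0.4]
gripper_width: 0.0001
finger_force: 0.0
```

Emit:
{"method": "move_arm", "body": {
  "targets": "0 0 0.01 0 0 0; 0 0 0.02 0 0 0; 0 0 0.025 0 0 0; 0 0 0.03 0 0 0; 0 0 0.03 0 0 0; 0 0 0.03 0 0 0"
}}

```text
t: 11.4
ee_pos: [0.4875, -0.0427, 0.0569]
tcp_rot: [-3.141, 0.001, 0.232]
force: [-0.1, -1.0, -0.1]
gripper_width: 0.0
finger_force: 0.0
```

Emit:
{"method": "move_arm", "body": {
  "targets": "0 0 0.003 0 0 0; 0 0 0.006 0 0 0; 0 0 0.008 0 0 0; 0 0 0.008 0 0 0; 0 0 0.008 0 0 0"
}}

```text
t: 12.02
ee_pos: [0.4876, -0.0427, 0.0562]
tcp_rot: [-3.141, 0.001, 0.233]
force: [-0.4, -0.2, 3.4]
gripper_width: -0.0
finger_force: 1.5
```

Emit:
{"method": "move_arm", "body": {
  "targets": "0 0 0.002 0 0 0; 0 0 0.004 0 0 0; 0 0 0.004 0 0 0; 0.01 0 0.004 0 0 0; 0.02 0 0.004 0 0 0; 0.03 0 0.004 0 0 0; 0.04 0 0.004 0 0 0"
}}

```text
t: 12.9
ee_pos: [0.4907, -0.042, 0.0559]
tcp_rot: [3.142, 0.003, 0.232]
force: [-3.7, -0.5, 8.2]
gripper_width: -0.0002
finger_force: 3.8
```

Emit:
{"method": "move_arm", "body": {
  "targets": "0.02 0 -0.001 0 0 0; 0.04 0 -0.001 0 0 0; 0.06 0 -0.001 0 0 0; 0.08 0 -0.001 0 0 0; 0.1 0 -0.001 0 0 0; 0.12 0 -0.001 0 0 0; 0.12 0 -0.001 0 0 0"
}}

```text
t: 13.78
ee_pos: [0.5028, -0.0392, 0.056]
tcp_rot: [3.142, 0.002, 0.232]
force: [-1.9, 0.6, 7.1]
gripper_width: -0.0001
finger_force: 3.4
```

```bash
python3 -c "
from h import *
s=sense();print(s['force'],s['ee_pos'])
a=cam('side')
cv2.imwrite('pics/f.png',cv2.resize(a['color'][150:240,290:380],None,fx=6,fy=6,interpolation=2))"
```

```text
[-1.88395564  0.58491845  7.12501886] [ 0.50280203 -0.03916101  0.05600419]
```

View pics/f.png

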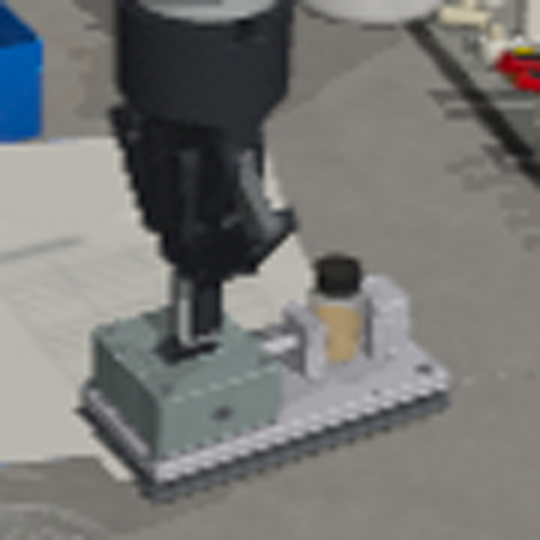

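The jaw (310,345) has advanced towards the vial (340,320), which is still upright. I lift, go back and start the second stroke.

Emit:
{"method": "move_arm", "body": {
  "targets": "0 0 -0.04 0 0 0; -0.08 0 -0.05 0 0 0; -0.16 0 -0.05 0 0 0; -0.16 0 -0.05 0 0 0; -0.16 0 -0.02 0 0 0; -0.16 0 -0.01 0 0 0; -0.16 0 -0.005 0 0 0; -0.16 0 0 0 0 0; -0.16 0 0 0 0 0"
}}

```text
t: 14.95
ee_pos: [0.4876, -0.0427, 0.056]
tcp_rot: [-3.141, 0.001, 0.233]
force: [-1.4, -0.0, 4.5]
gripper_width: -0.0001
finger_force: 2.2
```

Emit:
{"method": "move_arm", "body": {
  "targets": "0 0 0.002 0 0 0; 0.015 0 0.002 0 0 0; 0.03 0 0.002 0 0 0; 0.045 0 0.002 0 0 0; 0.06 0 0.002 0 0 0; 0.08 0 0.001 0 0 0"
}}

```text
t: 15.7
ee_pos: [0.4949, -0.041, 0.056]
tcp_rot: [3.142, 0.002, 0.232]
force: [-3.0, -0.9, 7.5]
gripper_width: 0.0001
finger_force: 3.5
```

Emit:
{"method": "move_arm", "body": {
  "targets": "0.01 0 0 0 0 0; 0.02 0 0 0 0 0; 0.03 0 0 0 0 0"
}}

```text
t: 16.08
ee_pos: [0.4978, -0.0403, 0.056]
tcp_rot: [3.141, 0.002, 0.232]
force: [-3.0, 0.2, 6.6]
gripper_width: -0.0002
finger_force: 3.6
```

Emit:
{"method": "move_arm", "body": {
  "targets": "0.005 0 0 0 0 0; 0.01 0 0 0 0 0; 0.015 0 0 0 0 0; 0.015 0 0 0 0 0"
}}

```text
t: 16.58
ee_pos: [0.499, -0.0401, 0.0559]
tcp_rot: [3.141, 0.003, 0.232]
force: [-3.2, -0.3, 7.4]
gripper_width: 0.0
finger_force: 3.8
```

Emit:
{"method": "move_arm", "body": {
  "targets": "0.005 0 0 0 0 0; 0.01 0 0 0 0 0; 0.015 0 0 0 0 0; 0.015 0 0 0 0 0"
}}

```text
t: 17.08
ee_pos: [0.4996, -0.0399, 0.0558]
tcp_rot: [3.141, 0.004, 0.232]
force: [-5.2, -2.2, 9.3]
gripper_width: -0.0
finger_force: 4.3
```

Drag has risen past 4.5 N and the rim has stopped following, so the vial is held. Lifting off to check.

Emit:
{"method": "move_arm", "body": {
  "targets": "0 0 -0.05 0 0 0; 0 0 -0.3 0 0 0; 0 0 -0.7 0 0 0; 0 0 -1 0 0 0; 0 0 -1 0 0 0; 0 0 -1 0 0 0"
}}

```text
t: 17.82
ee_pos: [0.5009, -0.0393, 0.155]
tcp_rot: [-3.141, 0.002, 0.233]
force: [-0.1, 0.2, -0.2]
gripper_width: 0.0001
finger_force: 0.0
```

```bash
python3 -c "
from h import *
s=sense();print(s['force'],s['ee_pos'])
a=cam('side')
cv2.imwrite('pics/g.png',cv2.resize(a['color'][160:240,290:380],None,fx=7,fy=7,interpolation=2))"
```

```text
[-0.12790617  0.21914645 -0.18844418] [ 0.50086399 -0.03926941  0.15501631]
```

View pics/g.png

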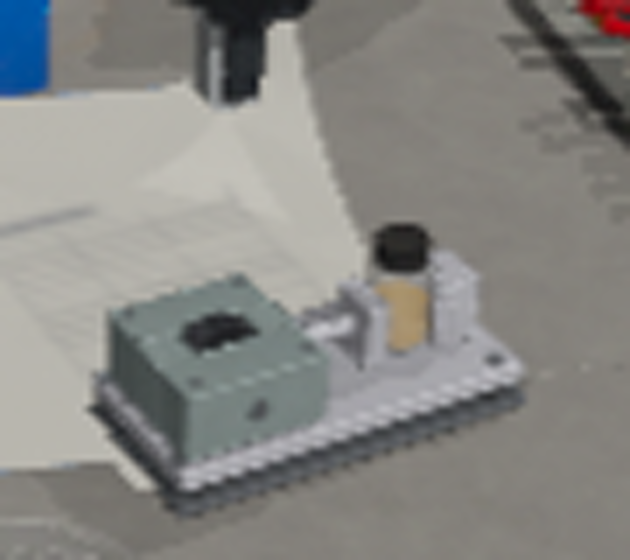

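The vial at (403,295) is upright, with the jaw (372,325) against it and the V-block (455,295) behind it. The robot is clear.

```bash
python3 -c "
from h import *
print(order.hand_in())"
```

```text
the job is handed in; nothing more can be done
None
```

The job is handed in, with no verdict returned: the vial stands upright in the V-block with the jaw closed on it. Wheel drag had climbed to about 5.5 N, a little past the 4.5 N guide, when I stopped. The hardest reading on the wheel was about 9 N, nothing else was touched and the arm is clear.

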